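Run a fingertip round the tub lid to close it

ROBOT

A 6-joint arm with a two-finger parallel gripper is mounted at the origin on the work surface. World frame = base frame: x ahead of the robot, y to its left, z up, the work surface at z = 0. Lengths are in m, angles in degrees, forces in N, time in s.
With the tool pointing down it reaches from about 0.3 to 0.75 m from the base axis. Payload 8.5 kg.
Tool frame: the origin (TCP) lies on the centre line of the jaws, within the pads' length; the fingertips stand 25 mm ahead of it and the grasp point (between the pads) lies 6 mm ahead of it; z points along the fingers, y is the line along which they close (so a half turn about z gives the same grasp; the last joint's range is limited). The gripper opens to 85 mm and grips with 20 to 120 N. Pads are 22 mm wide; open, the fingers measure 114 mm over their backs; the gripper's body (76 mm by 85 mm) begins 54 mm behind the grasp point. The pads swing forward as they close: fully open they stand 13 mm farther back than shut.
Start: joints at [-81.205, 21.807, 74.336, -0, 83.858, -12.336], TCP at [0.198, -0.513, 0.256] pointing down, gripper open.
Joint ranges: [-178.18, 178.18], [-50.72, 133.34], [12.68, 142.11], [-81.47, 261.47], [9.98, 163.14], [-165.26, 165.26]. Speed limits (degrees/s): [136.94, 136.94, 180, 180, 180, 180].

INTERFACE

Orientations are given as a 3x3 rotation matrix whose columns are the frame's x, y, z axes.
In Python, from rig import telemetry, optics, env gives the robot as it stands.
- The arm moves only by the tool send_rows, never from a script. Its argument "deltas" is a list that holds one entry, the list of rows, each a list of 7 numbers: the shift along the tool's x, y, z in m, then the turn, a rotation vector about the tool's x, y, z in rad, then the opening, from -1 (shut) to 1 (fully open), so that 0 is half open. In form: [[[x, y, z, ax, ay, az, grip], ...]]. A call has 1 to 12 rows; each row shifts and turns the commanded pose from where the row before left it, along the tool's axes as they then stand; what a row does not reach is not made up. A row lasts 1/8 s, in which the tool goes at most 62.5 mm and 10.7 degrees, less where a joint would pass 70% of its speed; a pose out of reach is approached as far as the arm can. A call is refused whole if a number of a shift passes 0.0625 or a number of a turn 0.188, either way. A call with a gripper value outside its range is refused whole. The fingers move at their own pace and stop on an object; "squeeze" is the grip in N (left out, the last holds). Time passes only in rows, so rows that do not move let the fingers close. It gives the time, the measured TCP pose, the force, the opening and the grip force at its end, in the units of the state.
- telemetry.observe(): the state, without advancing time (a new reading comes with each control period).
- optics.get_image(name): name is "scene" or "top"; returns a dict with "image" (480x640x3 uint8, red, green, blue), "range_z" (480x640 float32, m along the optical axis (not along the pixel's ray), 0 where there is no reading), "K" (3x3 intrinsics, pixels), "rvec" (rotation vector, rad) and "tvec" (3), from world to camera coordinates, as OpenCV has them. Camera axes: x right, y down, z forward; pixel columns grow to the right and rows downward; lengths in m; the calibration is good to about 2 mm. A picture is of the moment at which its call begins.
- env.close_job(): hands the job in; it is judged then, once.
The state is a dict: "time_s": time; "q": joint angles; "qvel": joint speeds; "joint_efforts": joint torques, N m; "position": TCP position; "tool_rot": TCP orientation; "ft_force": force on the tool from outside, world axes, zero at the start; "wrist_torque": the same for the moment, N m; "grip_width": finger opening in m; "gripper_force": force on a finger pad.
Only numpy, scipy, OpenCV 4.12 (cv2) and the standard library are available. Lean on these libraries where they do the work, as an engineer would, in place of code of your own. Each camera call takes 0.05 s, during which the arm holds its last target. There are 200 camera calls.

TASK

Close the tub whose lid still has six raised orange lugs: starting at the lug beside the blue tab, run the fingertips gently round the rim, away from the tab, pressing the lugs fully home one after the other until all six are flush. Only touch the lid: do not grip, lift, tip or shove the tub, which must stay where it stands, and leave everything else on the table alone.

Things in the scene. Friction and masses are not known exactly. Their poses are not given: they have to be found in the camera images.
- tub: Tub to close: white, 124 mm wide, loose, about 1.4 kg, red lid. Origin: centre of underside; x points to the middle of the row of six orange lugs. Red fixed rim: flat, 90 mm up, radii 57 to 71 mm; lid centre inside it is 84 mm up. Lugs 1 to 6 lie at radius 64 mm, 22 degrees each, centred -55, -33, -11, 11, 33, 55 degrees counter-clockwise from x. A yellow band shows under raised lugs.
- tab (a point): Middle of the blue pull tab at the rim, beside lug 1, at -77 degrees from the tub's x axis; the tab is 22 mm wide, sticks out to radius 98 mm, top 84 mm above the underside. This point: radius 83 mm, on its top.
- lug1_top (a point): Middle of the flat top of orange lug 1 of 6 (1 is by the tab; counter-clockwise from above). Lug: 24 mm along the rim, 14 across; its 11 mm far from the tab is flat, the 13 mm nearer slopes 6 mm down towards the tab, so a fingertip can slide up onto it. Site: 64 mm from the tub's axis, 6 degrees past the lug's centre; 96 mm above the underside raised, 90 (flush with red rim) when down.
- lug1 (a joint): How far orange lug 1 is pressed down, m: 0 fully raised, 0.006 at its stop (flush with the red rim). It counts as home beyond 0.004. It resists with about 1.5 N, has no spring and stays where it is left.
- lug2_top (a point): Middle of the flat top of orange lug 2 of 6 (1 is by the tab; counter-clockwise from above). Lug: 24 mm along the rim, 14 across; its 11 mm far from the tab is flat, the 13 mm nearer slopes 6 mm down towards the tab, so a fingertip can slide up onto it. Site: 64 mm from the tub's axis, 6 degrees past the lug's centre; 96 mm above the underside raised, 90 (flush with red rim) when down.
- lug2 (a joint): How far orange lug 2 is pressed down, m: 0 fully raised, 0.006 at its stop (flush with the red rim). It counts as home beyond 0.004. It resists with about 1.5 N, has no spring and stays where it is left.
- lug3_top (a point): Middle of the flat top of orange lug 3 of 6 (1 is by the tab; counter-clockwise from above). Lug: 24 mm along the rim, 14 across; its 11 mm far from the tab is flat, the 13 mm nearer slopes 6 mm down towards the tab, so a fingertip can slide up onto it. Site: 64 mm from the tub's axis, 6 degrees past the lug's centre; 96 mm above the underside raised, 90 (flush with red rim) when down.
- lug3 (a joint): How far orange lug 3 is pressed down, m: 0 fully raised, 0.006 at its stop (flush with the red rim). It counts as home beyond 0.004. It resists with about 1.5 N, has no spring and stays where it is left.
- lug4_top (a point): Middle of the flat top of orange lug 4 of 6 (1 is by the tab; counter-clockwise from above). Lug: 24 mm along the rim, 14 across; its 11 mm far from the tab is flat, the 13 mm nearer slopes 6 mm down towards the tab, so a fingertip can slide up onto it. Site: 64 mm from the tub's axis, 6 degrees past the lug's centre; 96 mm above the underside raised, 90 (flush with red rim) when down.
- lug4 (a joint): How far orange lug 4 is pressed down, m: 0 fully raised, 0.006 at its stop (flush with the red rim). It counts as home beyond 0.004. It resists with about 1.5 N, has no spring and stays where it is left.
- lug5_top (a point): Middle of the flat top of orange lug 5 of 6 (1 is by the tab; counter-clockwise from above). Lug: 24 mm along the rim, 14 across; its 11 mm far from the tab is flat, the 13 mm nearer slopes 6 mm down towards the tab, so a fingertip can slide up onto it. Site: 64 mm from the tub's axis, 6 degrees past the lug's centre; 96 mm above the underside raised, 90 (flush with red rim) when down.
- lug5 (a joint): How far orange lug 5 is pressed down, m: 0 fully raised, 0.006 at its stop (flush with the red rim). It counts as home beyond 0.004. It resists with about 1.5 N, has no spring and stays where it is left.
- lug6_top (a point): Middle of the flat top of orange lug 6 of 6 (1 is by the tab; counter-clockwise from above). Lug: 24 mm along the rim, 14 across; its 11 mm far from the tab is flat, the 13 mm nearer slopes 6 mm down towards the tab, so a fingertip can slide up onto it. Site: 64 mm from the tub's axis, 6 degrees past the lug's centre; 96 mm above the underside raised, 90 (flush with red rim) when down.
- lug6 (a joint): How far orange lug 6 is pressed down, m: 0 fully raised, 0.006 at its stop (flush with the red rim). It counts as home beyond 0.004. It resists with about 1.5 N, has no spring and stays where it is left.
- sealed_tub: The same kind of tub already closed, all red rim with a red tab and no orange; 142 mm wide at the rim, 90 mm tall; leave alone. Origin: centre of underside.
- black_jar: Small black jar, 38 mm wide, 50 mm tall, between the tubs; leave alone. Origin: centre of underside.
- beaker: Glass beaker, 72 mm wide, 100 mm tall; leave alone. Origin: centre of underside.
- flask: Conical glass flask, 94 mm wide, 154 mm tall; leave alone. Origin: centre of underside.
- red_cap: Open red plastic cap, 66 mm wide, 30 mm tall; leave alone. Origin: centre of underside.
- pump_bottle: White bottle with black cap, 64 mm wide, 150 mm tall; leave alone. Origin: centre of underside.
- dish: Small white dish, 66 mm wide, 25 mm tall; leave alone. Origin: centre of underside.
Not all that is in view belongs to the job. Leave any pink or turquoise look-alike of the tub alone.

How it is judged (in metres and radians):
On the way, in this order (a step that is already met when the one before it is completed fails the run):
1. the first two lugs, from the blue tab, are home (value of joint each of lug1, lug2 above 0.004 m), for 0.05 s.
2. the first four lugs are home (all of step 1 and value of joint each of lug3, lug4 above 0.004 m), for 0.05 s.
3. all six lugs are home (all of step 2 and value of joint each of lug5, lug6 above 0.004 m), for 0.05 s.
At the end, for the whole second after the job is handed in: All six orange lugs are pressed down by more than 4 mm of their 6 mm, and the tub stands upright (within 3 degrees) at rest on the table, within 30 mm of where it stood (all of step 3 and height (world z) of tub below 0.004 m and angle between tub's own z axis and vertical below 0.05 rad and distance of tub from where it was at the start of the episode below 0.03 m and linear speed of tub below 0.02 m/s); the robot touches nothing.
It fails at once if a lug was pressed home while the lug two before it (nearer the tab) was not yet home: out of order ((value of joint lug3 above 0.004 m and not (value of joint lug1 above 0.004 m)) or (value of joint lug4 above 0.004 m and not (value of joint lug2 above 0.004 m)) or (value of joint lug5 above 0.004 m and not (value of joint lug3 above 0.004 m)) or (value of joint lug6 above 0.004 m and not (value of joint lug4 above 0.004 m))).
It fails at once if the tub was lifted more than 12 mm or tipped more than 11 degrees (height (world z) of tub above 0.012 m or angle between tub's own z axis and vertical above 0.2 rad).
It fails at once if the tub was shoved more than 30 mm (distance of tub from where it was at the start of the episode above 0.03 m).
It fails at once if the fingers bore on the tub with more than 40 N (contact force between the fingers and tub above 40 N).
It fails at once if another thing on the table was moved more than 20 mm (distance of any of sealed_tub, black_jar, beaker, flask, red_cap, pump_bottle, dish from where it was at the start of the episode above 0.02 m).
It also fails if it takes over 48 s, if anything falls off the work surface, if the arm or the gripper's body presses on something with over 40 N, if the wrist force passes 120 N, or if a joint passes its speed limit or range.

## Working session

There is one attempt and no reset: what is moved stays moved. The work goes in short steps, Python scripts to look and compute and a tool call to move; the robot and the scene stay as the last step left them, time stands still between calls to the robot, and variables do not carry over. Pictures are saved under pics/ and viewed, at most 10 in all, crops included, and the job is handed in when it is done.

Besides the shell and the picture viewer there is one more tool, called after "Call:" as name(argument=value, ...), one argument or row to a line, values as JSON. send_rows: Moves the arm, as the interface text tells. Its arguments: {"type":"object","properties":{"deltas":{"type":"array"},"squeeze":{"type":"number"}},"required":["deltas"]}

```bash
mkdir -p pics; ls; cat > h.py <<'E'
import numpy as np, cv2
from rig import telemetry, optics, env
def get(n):
    d=optics.get_image(n); R=cv2.Rodrigues(np.array(d['rvec'],float))[0]; d['R']=R; d['t']=np.array(d['tvec'],float).ravel(); d['c']=-R.T@d['t']; return d
def cast(d,uv,z):
    uv=np.atleast_2d(uv).astype(float)
    r=np.c_[uv,np.ones(len(uv))]@np.linalg.inv(d['K']).T@d['R']
    return d['c']+r*((z-d['c'][2])/r[:,2])[:,None]
def world(d):
    v,u=np.mgrid[:480,:640]; Z=d['range_z']
    p=np.stack([u,v,np.ones_like(u)],-1)@np.linalg.inv(d['K']).T*Z[...,None]
    return (p-d['t'])@d['R']
def save(d,n): cv2.imwrite(f'pics/{n}.png',cv2.cvtColor(d['image'],cv2.COLOR_RGB2BGR))
E
python3 - <<'E'
from h import *
for n in('scene','top'):
    d=get(n); save(d,n+'0'); print(n,d['c'])
    hsv=cv2.cvtColor(d['image'],cv2.COLOR_RGB2HSV); P=world(d)
    for nm,lo,hi in(('orange',(8,140,120),(19,255,255)),('blue',(100,120,60),(130,255,255)),('red',(0,140,80),(6,255,255)),('yellow',(22,120,100),(35,255,255))):
        m=cv2.inRange(hsv,lo,hi); k,l,s,c=cv2.connectedComponentsWithStats(m)
        for i in range(1,k):
            if s[i,4]>25: print(nm,s[i],c[i].round(1),np.median(P[l==i],0).round(3))
s=telemetry.observe(); print(s)
E
```

```text
pics
scene [ 1.11179104 -0.09422134  0.98306897]
orange [272   0   6   8  29] [275.3   2.5] [-1.559  0.105 -0.752]
orange [351   0  28   8 187] [363.9   2.9] [-1.46   0.574 -0.752]
orange [533   0   8   8  39] [537.1   2.5] [-1.283  1.493 -0.75 ]
orange [549   0  68  26 913] [582.  11.] [-0.693  1.317 -0.392]
orange [296   2  10  11  86] [300.9   6.1] [-1.503  0.237 -0.752]
orange [413 105  33  42 343] [433.9 122.4] [0.272 0.31  0.094]
orange [112 149  13  32 208] [117.4 165. ] [ 0.264 -0.412  0.094]
orange [235 168  48  38 369] [264.8 190.7] [ 0.409 -0.093  0.094]
orange [123 179  22   8 108] [133.9 182.1] [ 0.323 -0.376  0.094]
orange [   0  270   59   95 2081] [ 30.7 329.7] [ 0.594 -0.596  0.004]
orange [215 278  67  25 525] [246.8 292. ] [ 0.636 -0.167  0.093]
orange [ 367  386  163   74 6304] [444.6 424.3] [0.932 0.132 0.079]
orange [ 419  446  221   34 4080] [554.3 468.1] [ 0.94   0.632 -0.75 ]
blue [119 140  11   9  55] [123.9 143.3] [ 0.193 -0.403  0.083]
blue [430 149  13  11  84] [435.7 154. ] [0.361 0.287 0.084]
blue [218 201  14  12 102] [224.8 207. ] [ 0.419 -0.19   0.08
[... 1649 characters left out ...]
8015e+01, -1.23355756e+01]), 'qvel': array([-0.01061931, -0.17129337, -0.08731042, -0.09607533, -0.04250825,
        0.08433622]), 'joint_efforts': array([ 4.44841571e-03, -4.49223053e+01, -2.31653935e+01, -1.17244490e-04,
        3.65006410e-03,  1.85590073e-05]), 'position': array([ 0.19822888, -0.51277604,  0.25577209]), 'tool_rot': array([[ 9.32762713e-01,  3.60490880e-01, -2.14907155e-04],
       [ 3.60490839e-01, -9.32761822e-01,  1.31884861e-03],
       [ 2.74975706e-04, -1.30764487e-03, -9.99999107e-01]]), 'ft_force': array([-0.41419501,  0.16824522,  0.41516617]), 'wrist_torque': array([ 0.01706913, -0.02344763,  0.01789471]), 'gripper_force': 0.0, 'grip_width': 0.08585163485616037}
```

View pics/scene0.png

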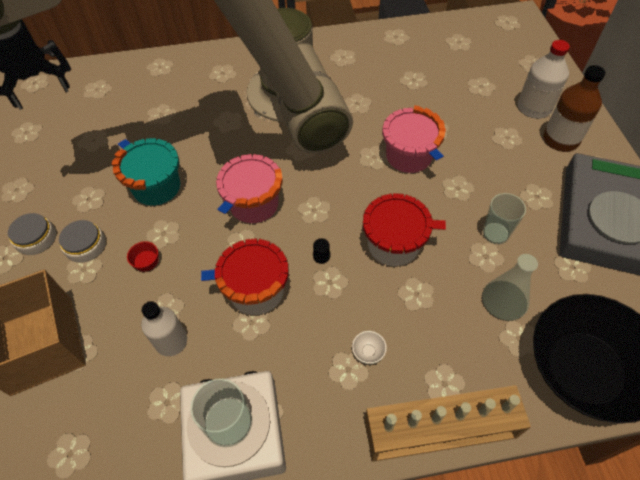

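View pics/top0.png

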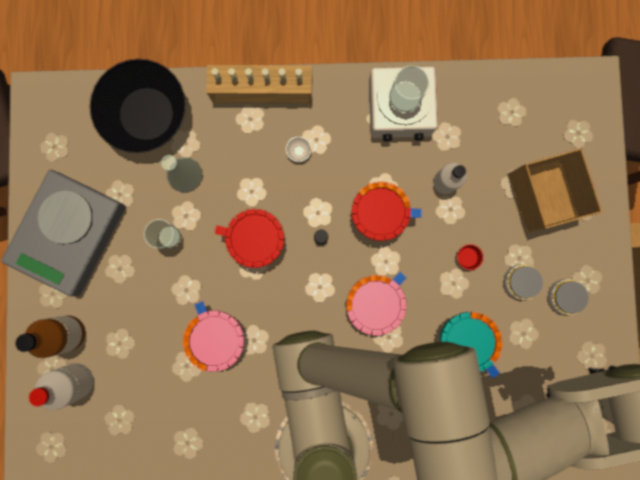

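The scene view shows the target, a red lid with an orange arc, at about (252,268), with its blue tab at (208,275). In the top view it is at (380,212), with the tab at (416,213). The pink and turquoise look-alikes and the sealed red tub at (254,238) stay untouched. Next I'll measure the target precisely from both views.

```bash
python3 - <<'E'
from h import *
from scipy.optimize import least_squares
c0=np.array([.571,-.15])
for n in('top','scene'):
    d=get(n); hsv=cv2.cvtColor(d['image'],cv2.COLOR_RGB2HSV); P=world(d)
    r=np.hypot(*(P[...,:2]-c0).transpose(2,0,1))
    red=(cv2.inRange(hsv,(0,140,80),(6,255,255))>0)&(r<.1)
    org=(cv2.inRange(hsv,(7,140,110),(19,255,255))>0)&(r<.1)
    blu=(cv2.inRange(hsv,(100,120,60),(130,255,255))>0)&(r<.12)
    # outline of depth points on the rim (z .08-.1)
    top=((red|org)&(P[...,2]>.08)).astype(np.uint8)
    top=cv2.morphologyEx(top,cv2.MORPH_CLOSE,np.ones((5,5)))
    k=max(cv2.findContours(top,0,1)[0],key=cv2.contourArea)[:,0]
    pts=cast(d,k,.091)[:,:2]
    f=least_squares(lambda p:np.hypot(*(pts-p[:2]).T)-p[2],[*c0,.07],loss='soft_l1',f_scale=.001).x
    print(n,'circle',f.round(4),'rms',np.std(np.hypot(*(pts-f[:2]).T)))
    c=f[:2]; A=lambda q:np.degrees(np.arctan2(*(q[:,:2]-c).T[::-1]))
    b=cast(d,np.argwhere(blu)[:,::-1],.084); print('tab',b.mean(0).round(4),A(b).mean(), 'z depth',np.median(P[blu],0).round(4))
    o=np.argwhere(org&(P[...,2]>.087))[:,::-1]; q=cast(d,o,.096); a=A(q); print('orange angles pct',np.percentile(a,[0,1,2,50,98,99,100]).round(1))
    rr=np.hypot(*(P[...,:2]-c).transpose(2,0,1)); m=org&(rr>.058)&(rr<.07);print('z orange pct',np.percentile(P[m][:,2],[5,50,95]))
    m=red&(rr>.06)&(rr<.069);print('z rim',np.median(P[m][:,2]),'lid',np.median(P[red&(rr<.04)][:,2]))
    # red rim depth centroid
E
```

```text
top circle [ 0.5792 -0.1503  0.0702] rms 0.0013083178465997758
tab [ 0.5728 -0.235   0.084 ] -94.32615385301824 z depth [ 0.5727 -0.2349  0.0831]
orange angles pct [-131.1  -82.9  -80.9  -18.2   47.7   49.3   70. ]
z orange pct [0.08360606 0.09271232 0.09865559]
z rim 0.08923666945645102 lid 0.0833770822202909
scene circle [ 0.5825 -0.1506  0.0698] rms 0.0010334107089780172
tab [ 0.5756 -0.2357  0.084 ] -94.63546199285175 z depth [ 0.5755 -0.2359  0.0837]
orange angles pct [-170.9  -89.6  -78.3  -11.8   48.3  121.6  165.3]
z orange pct [0.08840231 0.09350115 0.09687726]
z rim 0.08922302439526682 lid 0.08353778956607942
```

Call:
send_rows(
  deltas=[
    [[0,0,0,0,0,0.184,-1],[0,0,0,0,0,0.184,-1],[0.04,-0.032,0,0,0,0,-1],[0.04,-0.032,0,0,0,0,-1],[0.04,-0.032,0,0,0,0,-1],[0.04,-0.032,0,0,0,0,-1],[0.04,-0.032,0,0,0,0,-1],[0.04,-0.032,0,0,0,0,-1],[0.04,-0.032,0,0,0,0,-1],[0.04,-0.032,0,0,0,0,-1],[0.04,-0.032,0,0,0,0,-1],[0,0,0,0,0,0,-1]],
  ],
  squeeze=20,
)

```text
time_s: 1.7
position: [0.5598, -0.2223, 0.2557]
tool_rot: [[1.0, 0.005, -0.0], [0.005, -1.0, 0.001], [-0.0, -0.001, -1.0]]
ft_force: [0.6, 0.0, 0.3]
grip_width: 0.0
gripper_force: 0.0
```

Call:
send_rows(
  deltas=[
    [[0.0132,-0.0088,0.03,0,0,0,-1],[0,0,0.03,0,0,0,-1],[0,0,0.03,0,0,0,-1],[0,0,0.03,0,0,0,-1],[0,0,0.012,0,0,0,-1],[0,0,0,0,0,0,-1]],
  ],
)

```text
time_s: 2.45
position: [0.5709, -0.2163, 0.1242]
tool_rot: [[1.0, 0.0, -0.001], [0.0, -1.0, 0.0], [-0.001, -0.0, -1.0]]
ft_force: [-0.1, -0.6, 0.3]
grip_width: 0.0003
gripper_force: 0.0
```

```bash
python3 - <<'E'
from h import *
d=get('scene'); im=cv2.cvtColor(d['image'],cv2.COLOR_RGB2BGR)[170:330,150:350]
cv2.imwrite('pics/a.png',cv2.resize(im,None,fx=4,fy=3.7))
s=telemetry.observe();print(s['position'],s['ft_force'],s['time_s'])
E
```

```text
[ 0.57137927 -0.21636277  0.12508026] [-0.23225588  0.04300228 -0.1640855 ] 2.5
```

View pics/a.png

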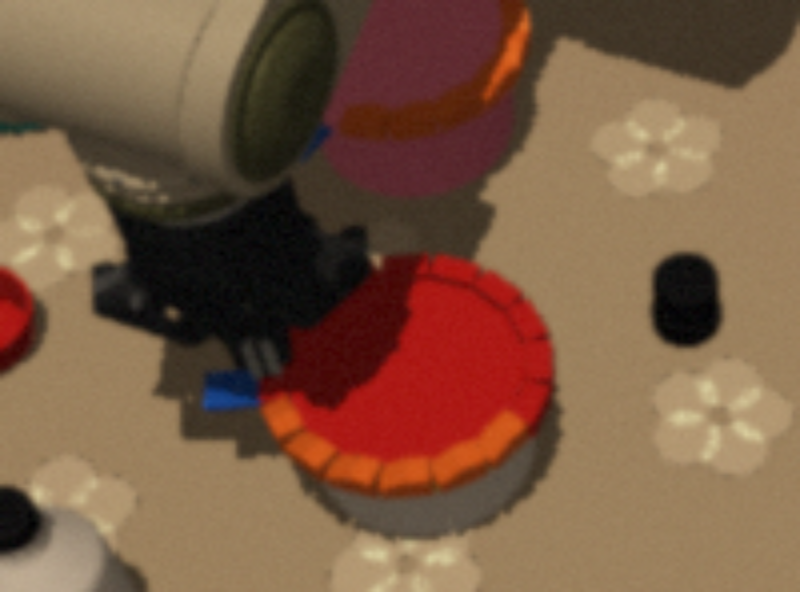

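The closed fingertips at (265,355) in the crop are just above the rim beside the blue tab (230,390), and the lugs run on from there. Next I'll feel for the rim.

Call:
send_rows(
  deltas=[
    [[0.002,-0.002,0.003,0,0,0,-1],[0,0,0.003,0,0,0,-1],[0,0,0,0,0,0,-1]],
  ],
)

```text
time_s: 2.88
position: [0.5732, -0.2138, 0.1183]
tool_rot: [[1.0, 0.001, -0.0], [0.001, -1.0, 0.0], [-0.0, -0.0, -1.0]]
ft_force: [-0.3, 0.6, 0.1]
grip_width: 0.0001
gripper_force: 0.0
```

Call:
send_rows(
  deltas=[
    [[0,0,0.001,0,0,0,-1],[0,0,0,0,0,0,-1]],
  ],
)

```text
time_s: 3.12
position: [0.5732, -0.2139, 0.1173]
tool_rot: [[1.0, 0.001, -0.0], [0.001, -1.0, 0.0], [-0.0, -0.0, -1.0]]
ft_force: [-0.8, -1.2, 0.4]
grip_width: -0.0002
gripper_force: 0.0
```

Call:
send_rows(
  deltas=[
    [[0,0,0.001,0,0,0,-1],[0,0,0,0,0,0,-1]],
  ],
)

```text
time_s: 3.38
position: [0.5732, -0.2139, 0.1162]
tool_rot: [[1.0, 0.001, -0.0], [0.001, -1.0, 0.0], [-0.0, -0.0, -1.0]]
ft_force: [-0.5, -0.3, 0.5]
grip_width: -0.0001
gripper_force: 0.0
```

Call:
send_rows(
  deltas=[
    [[0,0,0.0005,0,0,0,-1],[0,0,0,0,0,0,-1]],
  ],
)

```text
time_s: 3.62
position: [0.5732, -0.2139, 0.1158]
tool_rot: [[1.0, 0.001, -0.0], [0.001, -1.0, 0.0], [-0.0, -0.0, -1.0]]
ft_force: [-0.8, -0.2, 0.6]
grip_width: 0.0001
gripper_force: 0.0
```

Call:
send_rows(
  deltas=[
    [[0,0,0.0005,0,0,0,-1],[0,0,0,0,0,0,-1]],
  ],
)

```text
time_s: 3.88
position: [0.5732, -0.2139, 0.1153]
tool_rot: [[1.0, 0.001, -0.0], [0.001, -1.0, 0.0], [-0.0, -0.0, -1.0]]
ft_force: [-0.3, -0.3, 0.7]
grip_width: -0.0003
gripper_force: 0.0
```

Call:
send_rows(
  deltas=[
    [[0,0,0.0005,0,0,0,-1],[0,0,0,0,0,0,-1]],
  ],
)

```text
time_s: 4.12
position: [0.5732, -0.2139, 0.1151]
tool_rot: [[1.0, 0.001, 0.0], [0.001, -1.0, -0.0], [0.0, 0.0, -1.0]]
ft_force: [-0.5, 0.1, 3.4]
grip_width: -0.0001
gripper_force: 1.5
```

Contact is about 3 N at TCP z 0.115. I'll lift 0.3 mm and start the sweep.

Call:
send_rows(
  deltas=[
    [[0,0,-0.0003,0,0,0,-1],[0.0067,0.0005,0,0,0,0,-1],[0.0067,-0.0002,0,0,0,0,-1],[0.0066,-0.001,0,0,0,0,-1],[0.0065,-0.0016,0,0,0,0,-1],[0.0063,-0.0023,0,0,0,0,-1]],
  ],
)

```text
time_s: 4.88
position: [0.6065, -0.2092, 0.1151]
tool_rot: [[1.0, 0.001, -0.0], [0.001, -1.0, -0.0], [-0.0, 0.0, -1.0]]
ft_force: [-3.1, -1.2, 2.1]
grip_width: -0.0004
gripper_force: 1.6
```

Call:
send_rows(
  deltas=[
    [[0.006,-0.0029,0,0,0,0,-1],[0.0057,-0.0036,0,0,0,0,-1],[0.0053,-0.0041,0,0,0,0,-1],[0.0048,-0.0047,0,0,0,0,-1],[0.0043,-0.0051,0,0,0,0,-1]],
  ],
)

```text
time_s: 5.5
position: [0.6324, -0.1887, 0.1151]
tool_rot: [[1.0, 0.001, 0.0], [0.001, -1.0, -0.0], [0.0, 0.0, -1.0]]
ft_force: [-0.4, -0.0, 1.8]
grip_width: -0.0001
gripper_force: 0.7
```

```bash
python3 - <<'E'
from h import *
d=get('scene'); im=cv2.cvtColor(d['image'],cv2.COLOR_RGB2BGR)[190:350,150:350]
cv2.imwrite('pics/b.png',cv2.resize(im,None,fx=4,fy=3.7))
E
```

```text
(no output)
```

View pics/b.png

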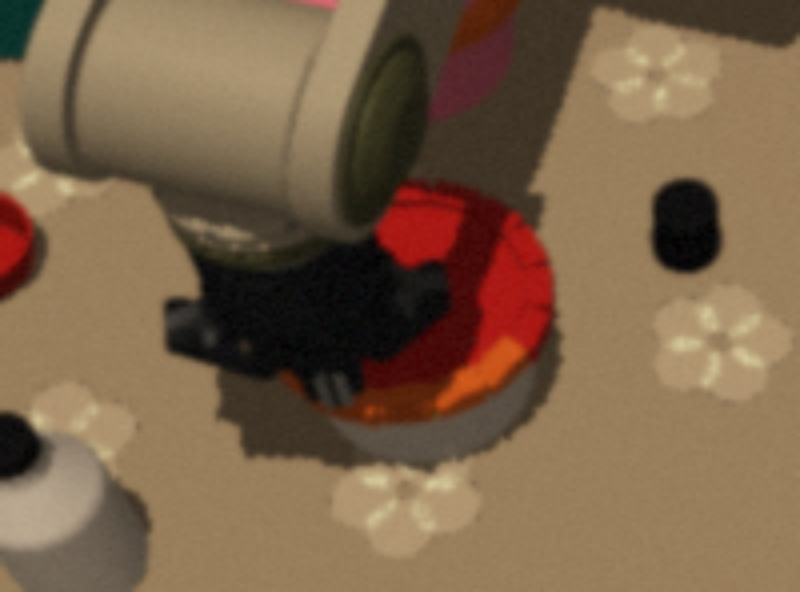

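The tub has not moved: its right rim edge is still at x=553 in the crop. The fingertips at (335,385) are on lug 3. I'll continue the sweep.

Call:
send_rows(
  deltas=[
    [[0.0036,-0.0055,0,0,0,0,-1],[0.0031,-0.006,0,0,0,0,-1],[0.0025,-0.0062,0,0,0,0,-1],[0.0019,-0.0064,0,0,0,0,-1],[0.0011,-0.0066,0,0,0,0,-1],[0.0005,-0.0067,0,0,0,0,-1]],
  ],
)

```text
time_s: 6.3
position: [0.6449, -0.1509, 0.1151]
tool_rot: [[1.0, 0.001, 0.0], [0.001, -1.0, -0.0], [0.0, 0.0, -1.0]]
ft_force: [0.3, -2.8, 0.8]
grip_width: -0.0
gripper_force: 1.2
```

Call:
send_rows(
  deltas=[
    [[-0.0002,-0.0067,0,0,0,0,-1],[-0.001,-0.0066,0,0,0,0,-1],[-0.0016,-0.0065,0,0,0,0,-1],[-0.0023,-0.0063,0,0,0,0,-1],[-0.0029,-0.006,0,0,0,0,-1]],
  ],
)

```text
time_s: 6.92
position: [0.6367, -0.1191, 0.1152]
tool_rot: [[1.0, 0.001, 0.001], [0.001, -1.0, -0.0], [0.001, 0.0, -1.0]]
ft_force: [0.9, -2.9, 1.2]
grip_width: 0.0001
gripper_force: 1.4
```

Call:
send_rows(
  deltas=[
    [[-0.0036,-0.0057,0,0,0,0,-1],[-0.0041,-0.0053,0,0,0,0,-1],[-0.0047,-0.0048,0,0,0,0,-1],[-0.0051,-0.0043,0,0,0,0,-1],[0,0,0,0,0,0,-1]],
  ],
)

```text
time_s: 7.55
position: [0.6186, -0.0986, 0.1151]
tool_rot: [[1.0, 0.001, -0.001], [0.001, -1.0, 0.001], [-0.001, -0.001, -1.0]]
ft_force: [-1.8, 1.4, 2.4]
grip_width: -0.0002
gripper_force: 1.1
```

Now I'll lift straight up, back away and check.

Call:
send_rows(
  deltas=[
    [[0,0,-0.005,0,0,0,-1],[0,0,-0.03,0,0,0,-1],[0,0,-0.04,0,0,0,-1],[0,0,-0.04,0,0,0,-1],[0,0,-0.04,0,0,0,-1],[-0.04,0,0,0,0,0,-1],[-0.04,0,0,0,0,0,-1],[-0.04,0,0,0,0,0,-1],[-0.04,0,0,0,0,0,-1],[-0.04,0,0,0,0,0,-1],[-0.03,0,0,0,0,0,-1],[0,0,0,0,0,0,-1]],
  ],
)

```text
time_s: 9.05
position: [0.3881, -0.0994, 0.2707]
tool_rot: [[1.0, -0.001, 0.001], [-0.001, -1.0, -0.0], [0.001, 0.0, -1.0]]
ft_force: [1.2, -0.4, 1.3]
grip_width: 0.0
gripper_force: 0.0
```

```bash
python3 - <<'E'
from h import *
d=get('scene'); im=cv2.cvtColor(d['image'],cv2.COLOR_RGB2BGR)[190:350,150:350]
cv2.imwrite('pics/c.png',cv2.resize(im,None,fx=4,fy=3.7))
P=world(d);c=np.array([.581,-.15]);q=P[...,:2]-c;r=np.hypot(q[...,0],q[...,1]);a=np.degrees(np.arctan2(q[...,1],q[...,0]))
for k in range(6):
    w=-17.5-55+22*k+5; m=(r>.06)&(r<.068)&(abs(a-w)<6)&(P[...,2]>.07); print(k+1,m.sum(),np.median(P[m][:,2]).round(4))
print(telemetry.observe()['position'])
E
```

```text
1 29 0.0895
2 31 0.0886
3 32 0.0896
4 33 0.0892
5 27 0.0893
6 24 0.0896
[ 0.38917589 -0.09963914  0.27064126]
```

View pics/c.png

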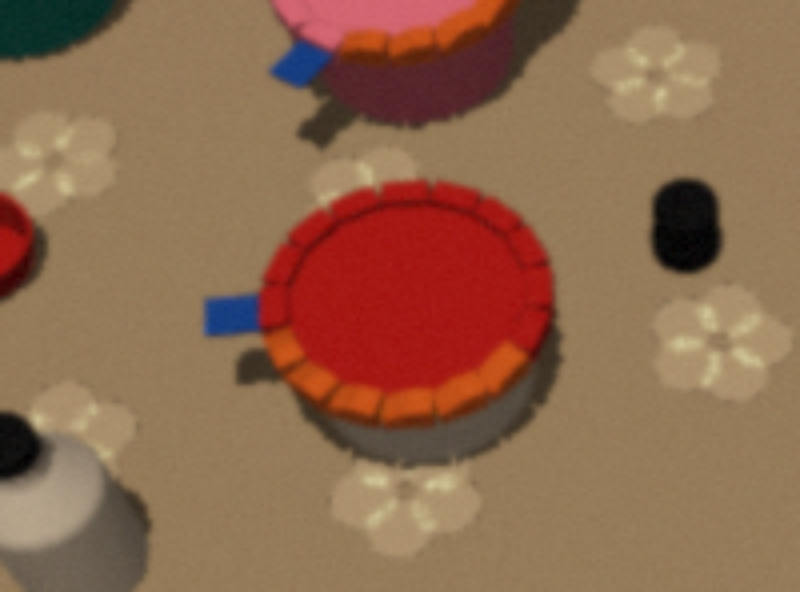

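The arc of lugs from (285,350) to (505,365) is now level with the red rim, and depth puts all six at about 89 mm. The tub has not moved, so I'll hand it in.

```bash
python3 -c "
from rig import env
print(env.close_job())"
```

```text
the job is handed in; nothing more can be done
None
```

I pressed all six lugs flush in order from the blue tab, with no sign in the images that the tub had moved, and handed the job in after about 9 s of robot time; the hand-in gave no verdict.

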